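# Rack the red-brown grinding wheel

## Task

Put the red-brown grinding wheel away: take it out of its leaning cradle and stand it upright on its rim in the empty gap of the blue-tined rack, resting on the rack's wooden rests. Lower it in gently, since a dropped wheel can crack, and leave the white and the green wheels where they are.

Things in the scene. Friction and masses are not known exactly. Their poses are not given: they have to be found in the camera images.
- red_wheel_center (a point): centre of the red-brown grinding wheel with pale paper centre: solid disc, 125 mm diameter, 20 mm thick, 0.5 kg. x = disc axis. It stands loose on its rim in one of two wooden cradles, leaning 20 degrees from upright, top towards the robot (x points away from the robot and 20 degrees up), centre 92 mm above the bench. Top of rim free on both faces; lifts out along its plane.
- white_wheel_center (a point): centre of the white grinding wheel with blue centre, same size, leaning in the other cradle in the same way (x = disc axis). A bystander. Each cradle props the wheel's robot-side face with two thin steel pins, 41 mm either side of the wheel's middle, that end 22 mm past its centre towards the top.
- green_wheel_center (a point): centre of the dark green grinding wheel with pale paper centre, same size (x = disc axis), already upright in the rack's other gap, 90 mm nearer the robot than the empty gap. A bystander. It shows how a racked wheel stands: on two sloped wooden rests, top 145 mm above the bench.
- rack_gap (a point): empty gap of the fixed wooden rack with blue steel tines: where a racked wheel's centre lies, 82.5 mm above the bench. x: across the gap (a racked wheel's axis), y: along it, z up. Two tines each side, 40 mm either side of the middle along y, 32 mm clear across the gap, straight to 106 mm above the bench, flaring to a 50 mm mouth at 122 mm. Two sloped rests hold the rim and centre it along y.

How it is judged:
By the outcome, as a careful person would: the job done as asked, in the order asked, and still so for the second after the job is handed in, with the robot touching nothing.
It also fails if it takes over 40 s, if anything falls off the work surface, if the arm or the gripper's body presses on something with over 40 N, if the wrist force passes 120 N, or if a joint passes its speed limit or range.

## Robot

A 6-joint arm with a two-finger parallel gripper is mounted at the origin on the work surface. World frame = base frame: x ahead of the robot, y to its left, z up, the work surface at z = 0. Lengths are in m, angles in rad, forces in N, time in s.
With the tool pointing down it reaches from about 0.225 to 0.875 m from the base axis. Payload 3.4 kg.
Tool frame: the origin (TCP) lies at the very end of the fingers, on their centre line; the grasp point (between the pads) lies 19 mm behind it; z points along the fingers, y is the line along which they close (so a half turn about z gives the same grasp; the last joint's range is limited). The gripper opens to 85 mm and grips with 20 to 120 N. Pads are 22 mm wide; open, the fingers measure 114 mm over their backs; the gripper's body (76 mm by 85 mm) begins 54 mm behind the grasp point. The pads swing forward as they close: fully open they stand 13 mm farther back than shut.
Start: joints at [1.173, 0.276, 1.505, -0, 1.361, -0.121], TCP at [0.157, 0.553, 0.231] pointing down, gripper open.
Joint ranges: [-2.89, 2.89], [-0.75, 2.08], [0.22, 2.7], [-1.18, 4.32], [0.11, 2.71], [-2.7, 2.7]. Speed limits (rad/s): [2.57, 2.57, 3.14, 3.14, 3.14, 3.14].

## Interface

Orientations are given as a unit quaternion [w, x, y, z].
In Python, from rig import readout, vision, manip gives the robot as it stands.
- The arm moves only by the shell command python3 -m handwheel 'ROWS' [FORCE]. ROWS is JSON, a list of rows, each a list of 3 entries, a list of its own where there are three numbers: the shift along the tool's x, y, z in mm, then the turn, a rotation vector about the tool's x, y, z in units of 6 degrees (1.0 is 6 degrees), then the closure, from -1 (fully open) to 1 (shut), so that 0 is half open. A call has 1 to 20 rows; each row shifts and turns the commanded pose from where the row before left it, along the tool's axes as they then stand; what a row does not reach is not made up. A row lasts 1/8 s, in which the tool goes at most 62.5 mm and 10.7 degrees, less where a joint would pass 70% of its speed; a pose out of reach is approached as far as the arm can. A call is refused whole if a number of a shift passes 62.5 or a number of a turn 1, either way. A call with a gripper value outside its range is refused whole. The fingers move at their own pace and stop on an object; FORCE is the grip in N (left out, the last holds). Time passes only in rows, so rows that do not move let the fingers close. It gives the time, the measured TCP pose, the force, the opening and the grip force at its end, in the units of the state.
- readout.get_state(): the state, without advancing time (a new reading comes with each control period).
- vision.get_image(name): name is "scene" or "top"; returns the picture (400x640x3 uint8, blue, green, red); there is no depth.
- vision.camera_params(name): a dict with "intrinsics" (3x3 intrinsics, pixels), "dist" ([k1, k2, p1, p2, k3] as OpenCV has them; the pictures are not rectified), "rvec" (rotation vector, rad) and "tvec" (3), from world to camera coordinates, as OpenCV has them. Camera axes: x right, y down, z forward; pixel columns grow to the right and rows downward; lengths in m; the calibration is good to about 2 mm. A picture is of the moment at which its call begins. camera_params takes no time and is no camera call.
- manip.sign_off(): hands the job in; it is judged then, once.
The state is a dict: "clock": time; "qpos": joint angles; "qd": joint speeds; "effort": joint torques, N m; "position": TCP position; "ee_rot": TCP orientation; "contact_force": force on the tool from outside, world axes, zero at the start; "moment": the same for the moment, N m; "width": finger opening in m; "gripper_force": force on a finger pad.
Only numpy, scipy, OpenCV 4.12 (cv2) and the standard library are available. Lean on these libraries where they do the work, as an engineer would, in place of code of your own. Each camera call takes 0.05 s, during which the arm holds its last target. There are 200 camera calls.

## Working session

There is one attempt and no reset: what is moved stays moved. The work goes in short steps, Python scripts to look and compute and a shell command to move; the robot and the scene stay as the last step left them, time stands still between calls to the robot, and variables do not carry over. Pictures are saved under pics/ and viewed, at most 10 in all, crops included, and the job is handed in when it is done.

```bash
mkdir -p pics; python3 - <<'E'
from rig import readout, vision
import cv2,numpy as np
for n in("scene","top"):
    im=vision.get_image(n); cv2.imwrite(f"pics/{n}0.png",im); np.save(f"{n}0.npy",im)
    p=vision.camera_params(n); R=cv2.Rodrigues(np.array(p["rvec"]))[0]
    print(n,np.round(p["intrinsics"],1).tolist(),np.round(p["dist"],3),"cam",-R.T@np.array(p["tvec"]),"fwd",R[2])
s=readout.get_state();print({k:np.round(v,3).tolist() for k,v in s.items()})
E
```

```text
scene [[451.0, 0.0, 313.8], [0.0, 451.0, 200.5], [0.0, 0.0, 1.0]] [-0.102  0.     0.     0.     0.   ] cam [ 0.99202924 -0.56743741  0.99690375] fwd [-0.41896159  0.49144989 -0.76351044]
top [[407.8, 0.0, 314.9], [0.0, 407.8, 198.2], [0.0, 0.0, 1.0]] [-0.074  0.     0.     0.     0.   ] cam [ 0.42858568 -0.03037323  1.09264176] fwd [ 0.07523196  0.00593624 -0.99714839]
{'clock': 0.1, 'qpos': [1.173, 0.277, 1.506, -0.0, 1.361, -0.121], 'qd': [-0.001, -0.002, -0.004, 0.0, -0.001, 0.0], 'effort': [0.001, -41.77, -24.641, -0.0, 0.006, 0.0], 'position': [0.157, 0.553, 0.231], 'ee_rot': [-0.0, 0.138, 0.99, -0.001], 'contact_force': [-0.259, 0.185, 0.259], 'moment': [0.015, 0.028, -0.04], 'gripper_force': 0.0, 'width': 0.086}
```

View pics/scene0.png

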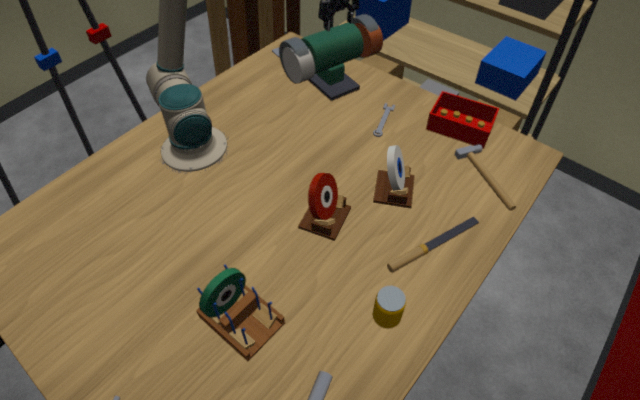

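View pics/top0.png

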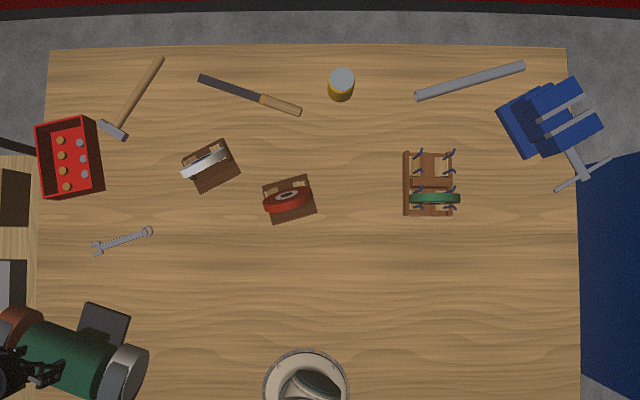

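The scene view shows the red wheel at (323,197), white at (396,168) and green at (222,293), with the empty gap near (255,320). In the top view red is at (290,197), green at (434,198) and the gap at about (431,168). I'll enlarge these areas next.

```bash
python3 - <<'E'
import cv2,numpy as np
s=np.load("scene0.npy");t=np.load("top0.npy")
c=lambda im,x,y,w,h,k:cv2.convertScaleAbs(cv2.resize(im[y:y+h,x:x+w],None,fx=k,fy=k,interpolation=cv2.INTER_CUBIC),alpha=1.5)
a=np.hstack([c(s,290,160,65,50*65//65+30,6),c(s,190,255,100,123,3.9024)[:480,:390]])
b=np.hstack([c(t,255,165,65,80,6),c(t,395,140,65,80,6)])
print(a.shape,b.shape)
cv2.imwrite("pics/a.png",a);cv2.imwrite("pics/b.png",b)
E
```

```text
(480, 780, 3) (480, 780, 3)
```

View pics/a.png

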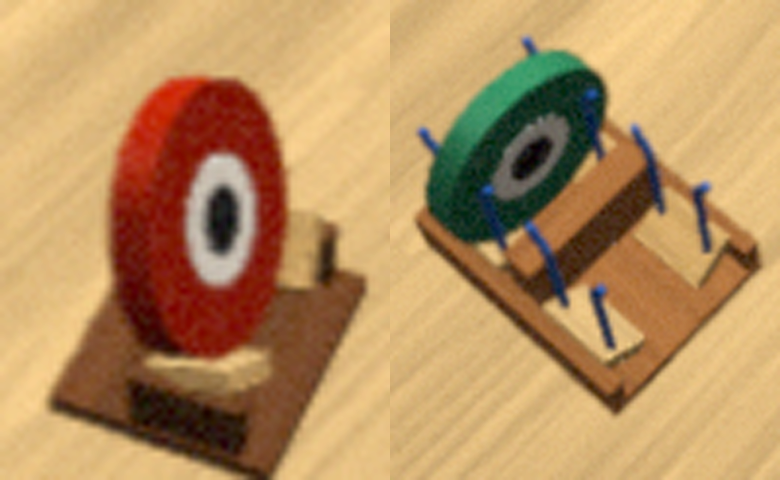

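View pics/b.png

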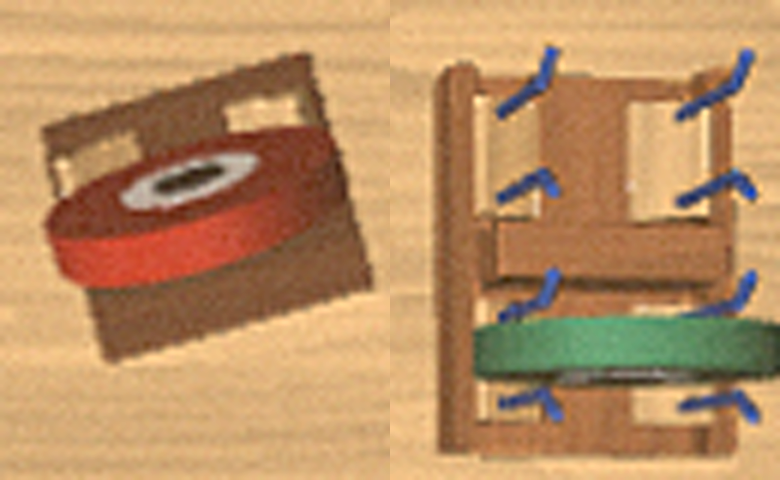

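The crops are clear. Red's hub is at top (286.7,195) and scene (326.8,196.5). The gap's tine tips in the top view are at about (422,148), (454,149), (422,172) and (455,173), and the cradle board edges are turned about 15°.

```bash
cat > h.py <<'E'
import cv2,numpy as np
from rig import vision
from scipy.spatial.transform import Rotation as Rn
def ray(n,px):
    p=vision.camera_params(n);R=cv2.Rodrigues(np.array(p["rvec"]))[0]
    q=cv2.undistortPoints(np.array([[px]],float),np.array(p["intrinsics"]),np.array(p["dist"]))[0,0]
    d=R.T@np.array([*q,1]);return -R.T@np.array(p["tvec"]),d/np.linalg.norm(d)
def onz(n,px,z):
    o,d=ray(n,px);return o+d*(z-o[2])/d[2]
def tri(a,b):
    (o1,d1),(o2,d2)=ray("top",a),ray("scene",b)
    s=np.linalg.lstsq(np.c_[d1,-d2],o2-o1,rcond=None)[0]
    p,q=o1+s[0]*d1,o2+s[1]*d2;return (p+q)/2,np.linalg.norm(p-q)
E
python3 - <<'E'
from h import *
def hub(n,x,y,w,h):
    im=np.load(n+"0.npy")[y:y+h,x:x+w].astype(int);b,g,r=im[...,0],im[...,1],im[...,2]
    m=((abs(r-b)<45)&(r>75)).astype(np.uint8)
    c=max(cv2.findContours(m,cv2.RETR_EXTERNAL,2)[0],key=cv2.contourArea)
    e=cv2.fitEllipse(cv2.convexHull(c));print(n,e[0][0]+x,e[0][1]+y,e[1:]);return (e[0][0]+x,e[0][1]+y)
ht=hub("top",268,185,38,20);hs=hub("scene",315,180,25,32)
H,g=tri(ht,hs);print("hub",H,"gap",g)
t=lambda X,Y:(X/6+255,Y/6+165)
P=[onz("top",t(*c),0.01) for c in((105,360),(372,288),(308,55),(42,130))]
for i,j in((0,1),(3,2),(1,2),(0,3)):
    v=P[j]-P[i];print("edge",np.linalg.norm(v),np.degrees(np.arctan2(v[1],v[0])))
t=lambda X,Y:((X-390)/6+395,Y/6+140)
T=[onz("top",t(*c),0.122) for c in((552,50),(745,55),(553,194),(752,198))];print("tips",np.round(T,4),np.mean(T,0))
# near-gap tips
T2=[onz("top",t(*c),0.122) for c in((553,273),(749,276),(556,418),(754,418))];print("tips near",np.round(T2,4),np.mean(T2,0))
im=np.load("top0.npy").astype(int);m=((im[...,1]>im[...,2]*1.4)&(im[...,1]>im[...,0])).astype(np.uint8);m[:140]=0;m[220:]=0;m[:,:395]=0;m[:,470:]=0
ys,xs=np.nonzero(m);print("green px",xs.min(),xs.max(),ys.min(),ys.max());
for z in(.145,):print(onz("top",(xs.mean(),ys.mean()),z))
for c in((440,460),(735,452),(735,75),(460,66)):print("rack corner",onz("top",t(*c),.03))
E
```

```text
top 285.7575263977051 194.54673767089844 ((6.7575483322143555, 23.73837661743164), 73.28199768066406)
scene 326.36616611480713 196.11092567443848 ((11.500907897949219, 22.228239059448242), 3.4568371772766113)
hub [0.51285746 0.04693828 0.09369406] gap 0.000815493797662673
edge 0.12233017867024075 -74.94031892214217
edge 0.1231704732124465 -74.25361307263205
edge 0.10774678876659777 15.297678898162886
edge 0.10627735868135554 15.749232128704623
tips [[ 0.6227 -0.284   0.122 ]
 [ 0.6209 -0.3629  0.122 ]
 [ 0.5641 -0.283   0.122 ]
 [ 0.5626 -0.3639  0.122 ]] [ 0.59256926 -0.32343601  0.122     ]
tips near [[ 0.5322 -0.2823  0.122 ]
 [ 0.531  -0.3618  0.122 ]
 [ 0.4741 -0.2823  0.122 ]
 [ 0.474  -0.3623  0.122 ]] [ 0.50282435 -0.32214083  0.122     ]
green px 412 454 193 201
[ 0.50386974 -0.30082904  0.145     ]
rack corner [ 0.46025753 -0.25491823  0.03      ]
rack corner [ 0.46339713 -0.38492035  0.03      ]
rack corner [ 0.63016333 -0.3895999   0.03      ]
rack corner [ 0.63381277 -0.26694466  0.03      ]
```

```bash
cat >> h.py <<'E'
from rig import readout
def frame(y,z):
    y,z=y/np.linalg.norm(y),z/np.linalg.norm(z);return np.c_[np.cross(y,z),y,z]
def go(P,M,cmd=None):
    s=readout.get_state();w,x,y,z=s["ee_rot"];R=Rn.from_quat([x,y,z,w]);d=(np.array(P)-s["position"])*1000
    r=np.degrees((R.inv()*Rn.from_matrix(M)).as_rotvec())/6
    print("t=%.2f"%s["clock"],"shift now-axes",np.round(R.inv().apply(d),1),"shift target-axes",np.round(M.T@d,1),"turn/6deg",np.round(r,2),"F",np.round(s["contact_force"],1),"w",round(s["width"],4),"g",s["gripper_force"])
yaw=np.radians(15.4);c,sn=np.cos(np.radians(20)),np.sin(np.radians(20));d=np.array([np.cos(yaw),np.sin(yaw),0])
A=c*d+[0,0,sn];U=-sn*d+[0,0,c];C=np.array([.5033,.0443,.0912]);MG=frame(A,-U)
ry=np.radians(-0.9);RX=np.array([np.cos(ry),np.sin(ry),0]);G=np.array([.5925,-.3232,.0825]);MR=frame(RX,np.array([0,0,-1.]))
E
python3 - <<'E'
from h import *
print(C,C+.115*U,C+.03*U);go(C+.115*U,MG);go(C+.03*U,MG)
p=vision.camera_params("scene");print(cv2.projectPoints(np.array([[.157,.553,.231]]),*[np.array(p[k]) for k in("rvec","tvec","intrinsics","dist")])[0])
E
```

```text
[0.5033 0.0443 0.0912] [0.46537989 0.03385506 0.19926465] [0.4934078  0.04157523 0.11939078]
t=0.10 shift now-axes [-438.5 -414.7   31.9] shift target-axes [-582.1  139.3   83.9] turn/6deg [-3.05 -1.7   9.69] F [-0.3  0.2  0.3] w 0.0857 g 0.0
t=0.10 shift now-axes [-463.3 -399.5  111.7] shift target-axes [-582.1  139.3  168.9] turn/6deg [-3.05 -1.7   9.69] F [-0.3  0.2  0.3] w 0.0857 g 0.0
[[[338.24919704  29.62915899]]]
```

```bash
python3 -m handwheel '[[[0,0,-30],[0,0,0],-1],[[0,0,-30],[0,0,0],-1],[[-34,-32,0],[0,0,0],-1],[[-34,-32,0],[0,0,0],-1],[[-34,-32,0],[0,0,0],-1],[[-34,-32,0],[0,0,0],-1],[[-34,-32,0],[0,0,0],-1],[[-34,-32,0],[0,0,0],-1],[[-34,-32,0],[0,0,0],-1],[[-34,-32,0],[0,0,0],-1],[[-34,-32,0],[0,0,0],-1],[[-34,-32,0],[0,0,0],-1],[[-34,-32,0],[0,0,0],-1],[[-34,-32,0],[0,0,0],-1],[[-30,-30,0],[0,0,0],-1]]' 60 && python3 -m handwheel '[[[0,0,0],[-0.305,-0.17,0.969],-1],[[0,0,0],[-0.305,-0.17,0.969],-1],[[0,0,0],[-0.305,-0.17,0.969],-1],[[0,0,0],[-0.305,-0.17,0.969],-1],[[0,0,0],[-0.305,-0.17,0.969],-1],[[0,0,0],[-0.305,-0.17,0.969],-1],[[0,0,0],[-0.305,-0.17,0.969],-1],[[0,0,0],[-0.305,-0.17,0.969],-1],[[0,0,0],[-0.305,-0.17,0.969],-1],[[0,0,0],[-0.305,-0.17,0.969],-1],[[0,0,0],[0,0,0],-1]]'; python3 -c "
from h import *
go(C+.115*U,MG)"
```

```text
clock: 1.98
position: [0.4658, 0.0337, 0.2909]
ee_rot: [-0.0, 0.138, 0.99, 0.0]
contact_force: [0.2, 0.1, -0.0]
width: 0.0853
gripper_force: 0.0
clock: 3.35
position: [0.4642, 0.0354, 0.2908]
ee_rot: [0.104, 0.596, 0.784, 0.139]
contact_force: [-0.8, 1.1, -0.1]
width: 0.0856
gripper_force: 0.0
t=3.35 shift now-axes [ -2.  -30.6  86.3] shift target-axes [ -1.8 -30.7  86.2] turn/6deg [-0.   -0.02  0.  ] F [-0.8  1.1 -0.1] w 0.0856 g 0.0
```

```bash
python3 -m handwheel '[[[-2,-31,0],[0,0,0],-1],[[0,0,29],[0,0,0],-1],[[0,0,29],[0,0,0],-1],[[0,0,28],[0,0,0],-1],[[0,0,0],[0,0,0],-1],[[0,0,0],[0,0,0],-1]]'; python3 - <<'E'
from h import *
go(C+.03*U,MG)
s=vision.get_image("scene");t=vision.get_image("top")
c=lambda im,x,y:cv2.convertScaleAbs(cv2.resize(im[y:y+100,x:x+80],None,fx=5,fy=5,interpolation=2),alpha=1.5)
cv2.imwrite("pics/c.png",np.hstack([c(s,280,130),c(t,250,150)]))
E
```

```text
clock: 4.1
position: [0.4667, 0.0334, 0.2007]
ee_rot: [0.105, 0.597, 0.783, 0.139]
contact_force: [0.9, -0.2, 0.1]
width: 0.0853
gripper_force: 0.0
t=4.10 shift now-axes [ 0.7 -1.7 85.9] shift target-axes [ 0.8 -1.6 85.9] turn/6deg [ 0.02 -0.01  0.  ] F [ 0.9 -0.2  0.1] w 0.0853 g 0.0
```

View pics/c.png

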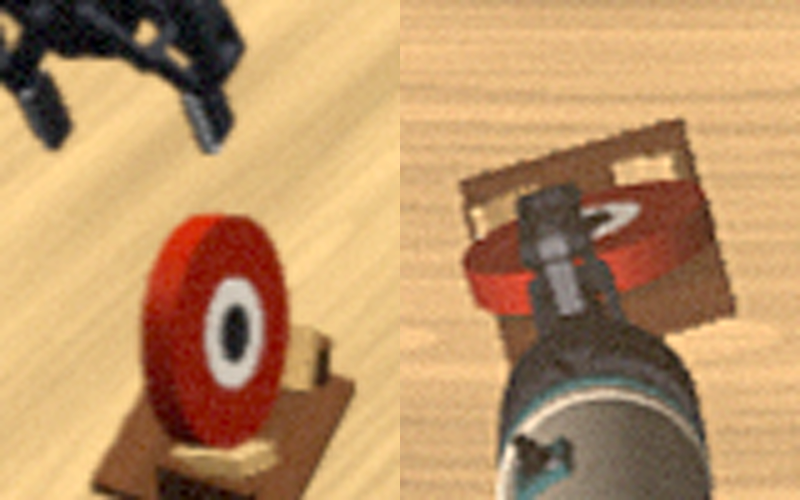

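The fingers straddle the rim evenly at crop (125,150), on the wheel's middle line. I'll descend and close.

```bash
python3 -m handwheel '[[[1,-2,22],[0,0,0],-1],[[0,0,22],[0,0,0],-1],[[0,0,21],[0,0,0],-1],[[0,0,21],[0,0,0],-1],[[0,0,0],[0,0,0],-0.4],[[0,0,0],[0,0,0],0],[[0,0,0],[0,0,0],0.3]]' 40; python3 -m handwheel '[[[0,0,0],[0,0,0],0.4],[[0,0,0],[0,0,0],0.5],[[0,0,0],[0,0,0],0.6],[[0,0,0],[0,0,0],0.8],[[0,0,0],[0,0,0],1],[[0,0,0],[0,0,0],1],[[0,0,0],[0,0,0],1]]' 60; python3 -c "
from h import *
go(C+.03*U,MG)"
```

```text
clock: 5.08
position: [0.4931, 0.0417, 0.1197]
ee_rot: [0.106, 0.597, 0.783, 0.139]
contact_force: [-0.4, 0.0, 0.8]
width: 0.0324
gripper_force: 0.0
clock: 5.95
position: [0.4946, 0.0419, 0.1202]
ee_rot: [0.107, 0.597, 0.783, 0.14]
contact_force: [1.1, 1.9, 6.5]
width: 0.0191
gripper_force: 58.5
t=5.95 shift now-axes [ 0.  -1.4  0.3] shift target-axes [ 0.  -1.4  0.3] turn/6deg [ 0.05  0.   -0.  ] F [1.1 1.9 6.5] w 0.0191 g 58.536282777786255
```

```bash
python3 -m handwheel '[[[0,0,-10],[0,0,0],1],[[0,0,-15],[0,0,0],1],[[0,0,-20],[0,0,0],1],[[0,0,-25],[0,0,0],1],[[0,0,-30],[0,0,0],1],[[0,0,-30],[0,0,0],1],[[0,0,0],[0,0,0],1],[[0,0,0],[0,0,0],1]]'; python3 - <<'E'
from h import *
T=G+[0,0,.030+.12]
go(T,MR);go(G+[0,0,.03],MR)
s=vision.get_image("scene")
cv2.imwrite("pics/d.png",cv2.convertScaleAbs(cv2.resize(s[80:250,200:430],None,fx=3,fy=3,interpolation=2),alpha=1.5))
E
```

```text
clock: 6.95
position: [0.4478, 0.0301, 0.2382]
ee_rot: [0.103, 0.597, 0.783, 0.138]
contact_force: [0.2, -0.3, -6.7]
width: 0.0193
gripper_force: 60.7
t=6.95 shift now-axes [-379.1   41.5   19.6] shift target-axes [-351.   150.3    5.7] turn/6deg [ 3.27 -0.5   2.68] F [ 0.2 -0.3 -6.7] w 0.0193 g 60.65721809864044
t=6.95 shift now-axes [-379.5    0.9  132.6] shift target-axes [-351.   150.3  125.7] turn/6deg [ 3.27 -0.5   2.68] F [ 0.2 -0.3 -6.7] w 0.0193 g 60.65721809864044
```

View pics/d.png

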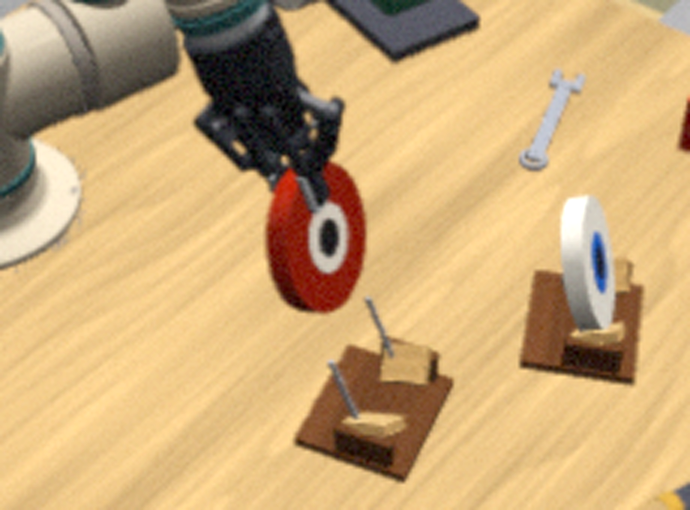

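The wheel is out and held at crop (315,235), and the cradle is empty. Next I'll turn it upright and carry it over to the gap.

```bash
python3 -m handwheel '[[[0,0,-15],[0.654,-0.1,0.536],1],[[0,0,-15],[0.654,-0.1,0.536],1],[[0,0,0],[0.654,-0.1,0.536],1],[[0,0,0],[0.654,-0.1,0.536],1],[[0,0,0],[0.654,-0.1,0.536],1],[[-15,7,0],[0,0,0],1],[[-29,14,0],[0,0,0],1],[[-29,14,0],[0,0,0],1],[[-29,14,0],[0,0,0],1],[[-29,14,0],[0,0,0],1],[[-29,14,0],[0,0,0],1],[[-29,14,0],[0,0,0],1],[[-29,14,0],[0,0,0],1],[[-29,14,0],[0,0,0],1],[[-29,14,0],[0,0,0],1],[[-29,10,0],[0,0,0],1],[[-29,5,0],[0,0,0],1],[[-17,2,0],[0,0,0],1],[[0,0,0],[0,0,0],1],[[0,0,0],[0,0,0],1]]'; python3 -c "
from h import *
go(G+[0,0,.03],MR)"
```

```text
clock: 9.5
position: [0.5848, -0.3247, 0.2697]
ee_rot: [0.001, 0.712, 0.702, 0.002]
contact_force: [1.0, 0.7, -6.1]
width: 0.0196
gripper_force: 60.9
t=9.50 shift now-axes [  1.5   7.  157.2] shift target-axes [  1.7   7.7 157.2] turn/6deg [ 0.04 -0.01  0.01] F [ 1.   0.7 -6.1] w 0.0196 g 60.886913537979126
```

```bash
python3 -m handwheel '[[[1.5,7.5,15],[0.04,0,0],1],[[0,0,15],[0,0,0],1],[[0,0,0],[0,0,0],1],[[0,0,0],[0,0,0],1]]'; python3 - <<'E'
from h import *
go(G+[0,0,.03],MR)
s=vision.get_image("scene");t=vision.get_image("top");np.save("scene1.npy",s);np.save("top1.npy",t)
c=lambda im,x,y:cv2.convertScaleAbs(cv2.resize(im[y:y+100,x:x+80],None,fx=5,fy=5,interpolation=2),alpha=1.5)
cv2.imwrite("pics/e.png",np.hstack([c(s,210,260),c(t,395,120)]))
E
```

```text
clock: 10.0
position: [0.5928, -0.3242, 0.2398]
ee_rot: [0.0, 0.712, 0.702, 0.0]
contact_force: [0.3, 0.4, -6.3]
width: 0.0192
gripper_force: 60.8
t=10.00 shift now-axes [  1.   -0.4 127.3] shift target-axes [  1.   -0.3 127.3] turn/6deg [0.01 0.   0.01] F [ 0.3  0.4 -6.3] w 0.0192 g 60.79740643501282
```

View pics/e.png

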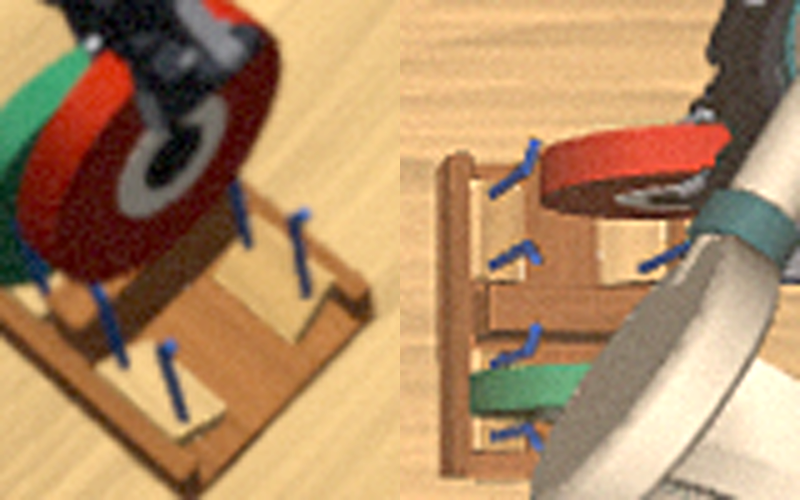

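Red hangs above the gap, with its hub at scene (244,294). I'll check that hub against the far-face plane before lowering.

```bash
python3 - <<'E'
from h import *
o,d=ray("scene",(244.4,293.6));p=o+d*(.5928+.01-o[0])/d[0];print(p)
for q in((395+140/5,120+210/5),(395+140/5,120+165/5)): print("left rim edges",onz("top",q,.2098))
print("top rim, x of edges", onz("top",(395+260/5,120+131/5),.27), onz("top",(395+260/5,120+178/5),.27))
E
```

```text
[ 0.6028     -0.32783019  0.20007881]
left rim edges [ 0.5747051  -0.26250874  0.2098    ]
left rim edges [ 0.59471907 -0.26300283  0.2098    ]
top rim, x of edges [ 0.59773032 -0.29740263  0.27      ] [ 0.57814201 -0.29679653  0.27      ]
```

```bash
python3 -m handwheel '[[[1,0,12],[0,0,0],1],[[0,0,12],[0,0,0],1],[[0,0,10],[0,0,0],1],[[0,0,0],[0,0,0],1],[[0,0,0],[0,0,0],1]]'; python3 - <<'E'
from h import *
go(G+[0,0,.03],MR)
s=vision.get_image("scene");t=vision.get_image("top");np.save("scene2.npy",s);np.save("top2.npy",t)
c=lambda im,x,y:cv2.convertScaleAbs(cv2.resize(im[y:y+75,x:x+50],None,fx=8,fy=8,interpolation=2),alpha=1.6)
cv2.imwrite("pics/f.png",np.hstack([c(s,208,278),c(t,408,135)]))
P=lambda n,X:np.round(cv2.projectPoints(np.array(X,float),*[np.array(vision.camera_params(n)[k]) for k in("rvec","tvec","intrinsics","dist")])[0][:,0],1).tolist()
st=readout.get_state()["position"];c0=np.array(st)-[0,0,.03]
print("expected hub far face, bottom far, left far mid",P("scene",[c0+.01*RX,c0+.01*RX-[0,0,.0625]]))
print("expected top: left mid near/far edges",P("top",[c0+[-.01,.0625,0],c0+[.01,.0625,0]]))
E
```

```text
clock: 10.72
position: [0.593, -0.3236, 0.2061]
ee_rot: [0.001, 0.713, 0.702, 0.0]
contact_force: [0.4, -0.3, -5.4]
width: 0.019
gripper_force: 60.8
t=10.72 shift now-axes [ 0.4 -0.6 93.6] shift target-axes [ 0.4 -0.5 93.6] turn/6deg [0.01 0.01 0.  ] F [ 0.4 -0.3 -5.4] w 0.019 g 60.75375437736511
expected hub far face, bottom far, left far mid [[247.4, 297.9], [251.2, 311.8]]
expected top: left mid near/far edges [[418.6, 160.7], [418.4, 152.0]]
```

View pics/f.png

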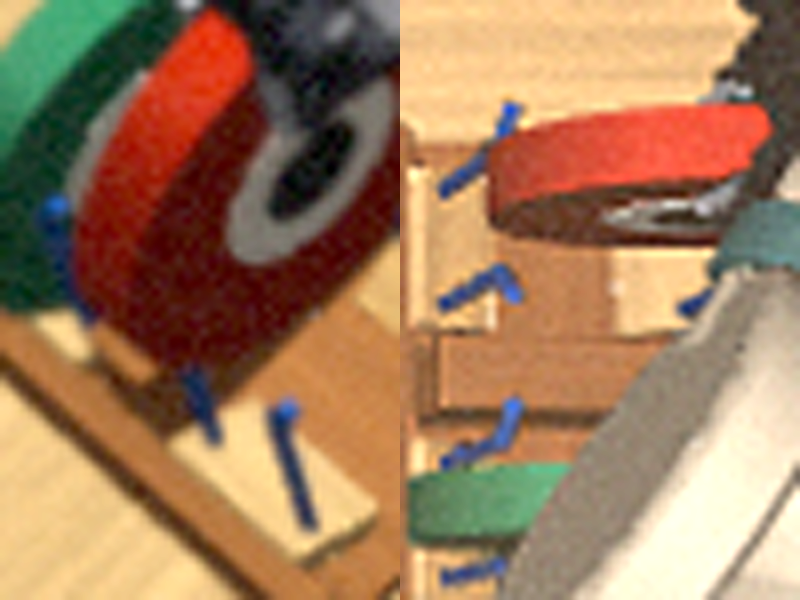

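Red's lower rim is just above the tine mouth. Its hub is at scene (247,299.5), against an expected (247.4,297.9), and its left rim is at top (419,154–161), also close to expected. I'll lower it slowly and watch the force.

```bash
python3 -m handwheel '[[[0,1,8],[0,0,0],1],[[0,0,8],[0,0,0],1],[[0,0,8],[0,0,0],1],[[0,0,8],[0,0,0],1],[[0,0,8],[0,0,0],1],[[0,0,8],[0,0,0],1],[[0,0,8],[0,0,0],1],[[0,0,8],[0,0,0],1],[[0,0,6],[0,0,0],1],[[0,0,5],[0,0,0],1],[[0,0,0],[0,0,0],1],[[0,0,0],[0,0,0],1]]'; python3 -c "
from h import *
go(G+[0,0,.03],MR)"
```

```text
clock: 12.32
position: [0.5941, -0.3236, 0.1312]
ee_rot: [0.001, 0.713, 0.702, 0.0]
contact_force: [0.2, -0.3, -5.6]
width: 0.0193
gripper_force: 60.8
t=12.32 shift now-axes [ 0.4 -1.6 18.7] shift target-axes [ 0.4 -1.6 18.7] turn/6deg [0.01 0.01 0.  ] F [ 0.2 -0.3 -5.6] w 0.0193 g 60.75530648231506
```

No side force, so the wheel is inside the tines. I'll continue at 2 mm per row.

```bash
python3 -m handwheel '[[[0,0,2],[0,0,0],1],[[0,0,2],[0,0,0],1],[[0,0,2],[0,0,0],1],[[0,0,2],[0,0,0],1],[[0,0,2],[0,0,0],1],[[0,0,2],[0,0,0],1],[[0,0,0],[0,0,0],1]]'; python3 -m handwheel '[[[0,0,1],[0,0,0],1],[[0,0,1],[0,0,0],1],[[0,0,0],[0,0,0],1]]'
```

```text
clock: 13.2
position: [0.5938, -0.3234, 0.1187]
ee_rot: [0.0, 0.713, 0.702, 0.0]
contact_force: [-0.2, 0.5, -6.3]
width: 0.0192
gripper_force: 60.8
clock: 13.58
position: [0.5938, -0.3234, 0.1169]
ee_rot: [0.0, 0.713, 0.702, 0.0]
contact_force: [-0.2, 0.2, -6.2]
width: 0.0191
gripper_force: 60.8
```

```bash
python3 -m handwheel '[[[0,0,1],[0,0,0],1],[[0,0,1],[0,0,0],1],[[0,0,0],[0,0,0],1]]'; python3 -m handwheel '[[[0,0,1],[0,0,0],1],[[0,0,0],[0,0,0],1]]';python3 -m handwheel '[[[0,0,1],[0,0,0],1],[[0,0,0],[0,0,0],1]]'
```

```text
clock: 13.95
position: [0.5938, -0.3234, 0.1148]
ee_rot: [0.0, 0.713, 0.702, 0.0]
contact_force: [0.0, -0.5, -6.0]
width: 0.0191
gripper_force: 60.8
clock: 14.2
position: [0.594, -0.3234, 0.1142]
ee_rot: [0.001, 0.713, 0.702, 0.0]
contact_force: [-1.0, 0.9, -3.8]
width: 0.0192
gripper_force: 61.0
clock: 14.45
position: [0.5941, -0.3233, 0.1141]
ee_rot: [0.001, 0.713, 0.702, 0.0]
contact_force: [-0.7, 2.8, 2.8]
width: 0.0194
gripper_force: 62.1
```

Contact came at the expected height and the rests now carry the wheel. I'll release gradually.

```bash
python3 -m handwheel '[[[0,0,0],[0,0,0],1],[[0,0,0],[0,0,0],1]]' 20; python3 -m handwheel '[[[0,0,0],[0,0,0],0.5],[[0,0,0],[0,0,0],0.45],[[0,0,0],[0,0,0],0.35],[[0,0,0],[0,0,0],0.2],[[0,0,0],[0,0,0],0.1],[[0,0,0],[0,0,0],0],[[0,0,0],[0,0,0],0],[[0,0,0],[0,0,0],0]]'
```

```text
clock: 14.7
position: [0.5941, -0.3233, 0.1141]
ee_rot: [0.001, 0.713, 0.702, 0.0]
contact_force: [-0.5, 3.2, 5.2]
width: 0.0188
gripper_force: 62.6
clock: 15.7
position: [0.5939, -0.3234, 0.113]
ee_rot: [0.0, 0.713, 0.702, 0.0]
contact_force: [-0.6, 0.1, -1.2]
width: 0.0427
gripper_force: 0.0
```

Released with 11 mm clear on each side. I'll lift straight up, then back off.

```bash
python3 -m handwheel '[[[0,0,-10],[0,0,0],0],[[0,0,-20],[0,0,0],0],[[0,0,-30],[0,0,0],0],[[0,0,-40],[0,0,0],0],[[0,0,-40],[0,0,0],0],[[-20,-10,-30],[0,0,0],0],[[40,-30,0],[0,0,0],0],[[50,-30,0],[0,0,0],0],[[50,-30,0],[0,0,0],0],[[50,-30,0],[0,0,0],0],[[50,-30,0],[0,0,0],0],[[0,0,0],[0,0,0],0],[[0,0,0],[0,0,0],0]]'; python3 - <<'E'
from h import *
s=vision.get_image("scene");t=vision.get_image("top")
c=lambda im,x,y:cv2.convertScaleAbs(cv2.resize(im[y:y+110,x:x+80],None,fx=5,fy=5,interpolation=2),alpha=1.5)
cv2.imwrite("pics/g.png",np.hstack([c(s,195,250),c(t,390,120)]))
E
```

```text
clock: 17.32
position: [0.4378, -0.1014, 0.2837]
ee_rot: [0.002, 0.712, 0.702, 0.0]
contact_force: [0.2, 0.2, 0.0]
width: 0.0425
gripper_force: 0.0
```

View pics/g.png

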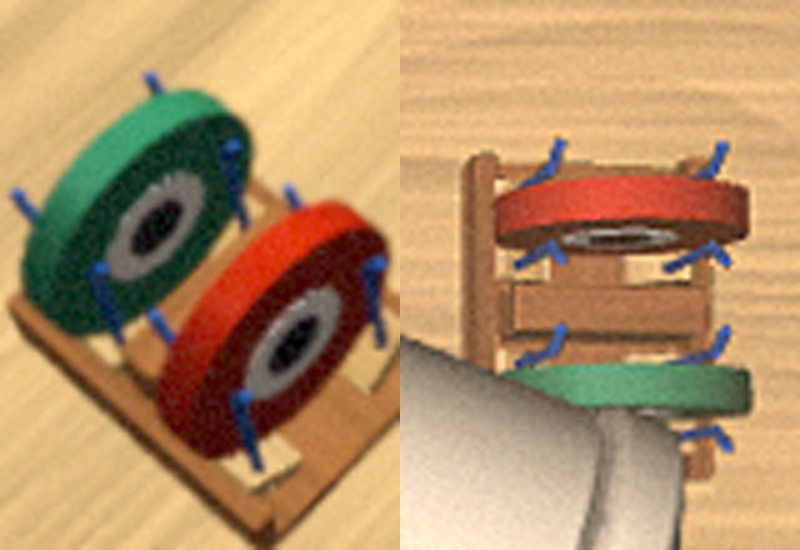

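The red wheel stands upright between its four tines, with its hub at crop (295,340), parallel to green and level with it. Green hasn't moved, so I'm handing the job in.

```bash
python3 -c "
from rig import manip
print(manip.sign_off())"
```

```text
the job is handed in; nothing more can be done
None
```

The red-brown wheel is standing upright on the rests in the rack's empty gap; I lowered it gently, left the white and green wheels where they were, moved the arm clear and handed the job in after about 17 s of robot time.

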